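# Weigh the panel down with the weight from the offcut crate

## Task

Slide the brown panel along the bench, without lifting it, until it lies flush against the dark fence and centred between the two green tape marks. Then take the blue weight out of the offcut crate, from under the plywood scrap that lies across it, and set it down gently, flat on the middle of the panel. All the offcuts must stay in the crate, and leave the hammer alone.

Things in the scene. Friction and masses are not known exactly. Their poses are not given: they have to be found in the camera images.
- bay (a point): Centre of the marked bay, on the bench (z = 0). x points square to the fence, y along it. The fence is a fixed dark wood strip, 24 mm high, 28 thick; its face is at x = +70 mm, from y = -100 to +240 mm. Two green tape strips along x have inner edges at y = -72 and +72 mm. The panel belongs with its centre at x = y = 0 here, its x along this x. The fence may stand left or right of the crate.
- panel_center (a point): Centre (half-way up) of the panel: mid-brown wood, 140 mm along its x, 120 along its y, 22 thick, about 0.3 kg, loose, flat on the bench. Its x goes roughly with the bay's x; it starts 15 to 35 mm short of the fence and 100 to 140 mm from the bay towards the bay's +y, a little askew. It slides when its edges are pushed (1 to 3 N).
- crate_floor (a point): Centre of the inner floor (10 mm above the bench) of a fixed open grey plastic crate: outside 320 mm along its x, 280 along its y, 56 high, walls and floor 10 thick. In it three bars, each 36 mm high, lie side by side roughly along the crate's x, in any order, about 80 mm apart along y, with the plywood scrap across their tops.
- weight_center (a point): Centre of the weight: blue-painted steel bar with bare steel ends, 120 mm along its x, 36 mm wide (y), 36 mm high, 0.5 to 0.8 kg, loose on the crate floor. It shows on both sides of the plywood scrap, which covers its middle.
- scrap_center (a point): Centre (half-way up) of the plywood scrap: flat strip 55 mm along its x, 180 along its y, 12 thick, 0.09 kg, lying loose across the tops of the three bars, its length roughly along the crate's y. It slides along the bars when pushed on its long edge; moved to about 95 mm from the crate's middle along crate x, it is clear of the weight and still in the crate.
- batten_center (a point): Centre of an offcut: pale pine batten 230 x 36 x 36 mm (length along its x), 0.15 kg, loose in the crate. Stays in the crate.
- alu_center (a point): Centre of an offcut: square aluminium tube 210 x 36 x 36 mm (length along its x) with black ends, 0.22 kg, loose in the crate. Stays in the crate.
- hammer_mid (a point): A hammer lying on the far part of the bench, 280 mm long; point on its underside's middle, 12 mm up. Not to be disturbed.
Things that resemble listed ones, but are neither listed nor needed, are in the scene too. Of the things shaped like the part that bears panel_center, the wooden one is meant. Of the things that look like the part that bears weight_center, the smaller one is meant.

How it is judged:
On the way, in this order (a step that is already met when the one before it is completed fails the run):
1. the panel lies flush against the fence, between the tape marks (x of panel_center in the frame of bay between -0.005 and 0.005 m and y of panel_center in the frame of bay between -0.01 and 0.01 m and angle between the x axis of panel_center and the x axis of bay, either way round below 0.06 rad and height (world z) of panel_center below 0.016 m), for 0.2 s.
2. the weight is lifted clear of the crate (height (world z) of weight_center above 0.085 m), for 0.1 s.
At the end, for the whole second after the job is handed in: The panel lies flat within 5 mm of flush with the fence, within 10 mm of the middle of the marks, square to 0.06 rad; the weight rests on it, within 25 mm of its centre, flat (height within 5 mm) and at rest; batten, tube and scrap are inside the crate (all of step 1 and horizontal distance between weight_center and panel_center below 0.025 m and height (world z) of weight_center between 0.035 and 0.045 m and linear speed of each of weight, panel below 0.02 m/s and x of batten_center in the frame of crate_floor between -0.15 and 0.15 m and y of batten_center in the frame of crate_floor between -0.13 and 0.13 m and height (world z) of each of batten_center, alu_center, scrap_center below 0.085 m and x of alu_center in the frame of crate_floor between -0.15 and 0.15 m and y of alu_center in the frame of crate_floor between -0.13 and 0.13 m and x of scrap_center in the frame of crate_floor between -0.15 and 0.15 m and y of scrap_center in the frame of crate_floor between -0.13 and 0.13 m); the robot touches nothing.
It fails at once if the panel is lifted or tipped (its centre 8 mm up, or tilted 0.12 rad) (height (world z) of panel_center above 0.019 m or angle between panel_center's own z axis and vertical above 0.12 rad).
It fails at once if the weight is dropped or slammed onto the panel (it arrives faster than 0.4 m/s, as from a fall of 8 mm) (horizontal distance between weight_center and panel_center below 0.08 m and height (world z) of weight_center below 0.055 m and linear speed of weight above 0.4 m/s).
It fails at once if the hammer is moved by more than 20 mm (distance of hammer_mid from where it was at the start of the episode above 0.02 m).
It also fails if it takes over 72 s, if anything falls off the work surface, if the arm or the gripper's body presses on something with over 40 N, if the wrist force passes 120 N, or if a joint passes its speed limit or range.

## Robot

A 6-joint arm with a two-finger parallel gripper is mounted at the origin on the work surface. World frame = base frame: x ahead of the robot, y to its left, z up, the work surface at z = 0. Lengths are in m, angles in rad, forces in N, time in s.
With the tool pointing down it reaches from about 0.2 to 0.875 m from the base axis. Payload 3.4 kg.
Tool frame: the origin (TCP) lies on the front face of the gripper's body, between the roots of the fingers; the fingertips stand 97 mm ahead of it and the grasp point (between the pads) lies 78 mm ahead of it; z points along the fingers, y is the line along which they close (so a half turn about z gives the same grasp; the last joint's range is limited). The gripper opens to 94 mm and grips with 3 to 60 N. Pads are 16 mm wide; open, the fingers measure 119 mm over their backs; the gripper's body (75 mm by 177 mm) begins 78 mm behind the grasp point.
Start: joints at [-1.225, 0.276, 1.505, -0, 1.361, -0.121], TCP at [0.259, -0.514, 0.303] pointing down, gripper open.
Joint ranges: [-2.89, 2.89], [-0.75, 2.08], [0.22, 2.7], [-1.18, 4.32], [0.11, 2.71], [-2.7, 2.7]. Speed limits (rad/s): [2.57, 2.57, 3.14, 3.14, 3.14, 3.14].

## Interface

Orientations are given as [roll, pitch, yaw] about the fixed x, y, z axes, in that order (R = Rz(yaw) Ry(pitch) Rx(roll)).
In Python, from workcell import sensors, optics, workorder gives the robot as it stands. The module is installed in compiled form; this text tells all that it offers.
- The arm moves only by the shell command python3 -m crank 'ROWS' [FORCE]. ROWS is JSON, a list of rows, each a list of 3 entries, a list of its own where there are three numbers: the shift along the tool's x, y, z in cm, then the turn about the tool's z in degrees, then the gripper's target within -1 to 1 (fully open at 1, half-way at 0, shut at -1). In form: [[[x, y, z], turn, fingers], ...]. A call has 1 to 5 rows; each row shifts and turns the commanded pose from where the row before left it, along the tool's axes as they then stand; what a row does not reach is not made up. A row lasts 1/12 s, in which the tool goes at most 41.7 mm and 7.16 degrees, less where a joint would pass 70% of its speed; a pose out of reach is approached as far as the arm can. A call with a gripper value outside its range is refused whole. The fingers move at their own pace and stop on an object; FORCE is the grip in N (left out, the last holds). Time passes only in rows, so rows that do not move let the fingers close. It gives the time, the measured TCP pose, the force, the opening and the grip force at its end, in the units of the state.
- sensors.sense(): the state, without advancing time (a new reading comes with each control period).
- optics.read_camera(name): name is "side" or "top" or "wrist"; returns the picture (480x640x3 uint8, blue, green, red); there is no depth.
- optics.calibration(name): a dict with "vfov" (degrees; the focal length in pixels is half the picture's height over the tangent of half this angle, whatever the lens; pixels are square), "cx", "cy" (the principal point, pixels), "cam_to_world" (4x4, takes a point from camera to world coordinates); the wrist camera has in their place "tool_from_camera" (4x4, takes a point from camera to tool coordinates, whose origin is the TCP and whose axes are the flange's). Camera axes: x right, y down, z forward; pixel columns grow to the right and rows downward; lengths in m; the calibration is good to about 2 mm. A picture is of the moment at which its call begins: read the wrist's pose just before it. calibration takes no time and is no camera call.
- workorder.job_done(): hands the job in; it is judged then, once.
The state is a dict: "time_s": time; "joint_positions": joint angles; "joint_velocities": joint speeds; "effort": joint torques, N m; "eef_pos": TCP position; "ee_rot": TCP orientation; "contact_force": force on the tool from outside, world axes, zero at the start; "ft_torque": the same for the moment, N m; "finger_gap": opening from 0.0 (shut) to 1.0 (fully open); "gripper_force": force on a finger pad.
Only numpy, scipy, OpenCV 4.12 (cv2) and the standard library are available. Lean on these libraries where they do the work, as an engineer would, in place of code of your own. Each camera call takes 0.05 s, during which the arm holds its last target. There are 200 camera calls.

## Working session

There is one attempt and no reset: what is moved stays moved. The work goes in short steps, Python scripts to look and compute and a shell command to move; the robot and the scene stay as the last step left them, time stands still between calls to the robot, and variables do not carry over. Pictures are saved under pics/ and viewed, at most 11 in all, crops included, and the job is handed in when it is done.

```bash
mkdir -p pics; ls
python3 - <<'E'
from workcell import sensors, optics
import cv2
print(sensors.sense())
for n in ("top","side","wrist"):
    c=optics.calibration(n); print(n,c)
    cv2.imwrite(f"pics/{n}0.png",optics.read_camera(n))
E
```

```text
pics
{'time_s': 0.0, 'joint_positions': array([-1.22501082e+00,  2.76571280e-01,  1.50611721e+00, -2.02240009e-05,
        1.36068415e+00, -1.20971401e-01]), 'joint_velocities': array([ 9.68329017e-04, -3.71547338e-04, -1.21027795e-03,  1.04922307e-03,
       -1.09782387e-03,  5.92281319e-05]), 'effort': array([-3.50205819e-04, -4.04584372e+01, -2.37225991e+01,  7.02220341e-02,
        3.46054765e-02, -1.12566456e-04]), 'eef_pos': array([ 0.25861659, -0.51312004,  0.30182446]), 'ee_rot': array([-3.13982329e+00, -1.95175266e-04,  4.66760969e-01]), 'contact_force': array([-0.1127402 ,  0.008485  ,  0.31380969]), 'ft_torque': array([ 0.00061768, -0.0885882 ,  0.01220703]), 'gripper_force': 0.0, 'finger_gap': 0.9985976950722352}
top {'vfov': 49.695911900753345, 'cx': 325.09440353075007, 'cy': 240.5954272498946, 'cam_to_world': array([[-0.02341717, -0.99628904,  0.08282382,  0.46036486],
       [-0.99972048,  0.02306684, -0.00518437,  0.04754309],
       [ 0.00325464, -0.08292207, -0.99655072,  1.32118001],
       [ 0.        ,  0.        ,  0.        ,  1.        ]])}
side {'vfov': 57.87190101431902, 'cx': 323.81997591471855, 'cy': 232.87028480422433, 'cam_to_world': array([[-0.98426657, -0.12775284,  0.12205955,  0.43237031],
       [-0.17568569,  0.63406696, -0.75305619,  0.84350352],
       [ 0.01881114, -0.76265215, -0.64653526,  0.7798392 ],
       [ 0.        ,  0.        ,  0.        ,  1.        ]])}
wrist {'vfov': 61.34003164397152, 'cx': 320.9627744977616, 'cy': 238.19002607340755, 'tool_from_camera': array([[-1.01970385e-03, -9.72430515e-01, -2.33190595e-01,
         6.69901037e-02],
       [ 9.99999470e-01, -9.57788680e-04, -3.78747578e-04,
        -1.15635077e-04],
       [ 1.44958390e-04, -2.33190857e-01,  9.72430976e-01,
        -8.17091718e-02],
       [ 0.00000000e+00,  0.00000000e+00,  0.00000000e+00,
         1.00000000e+00]])}
```

View pics/top0.png

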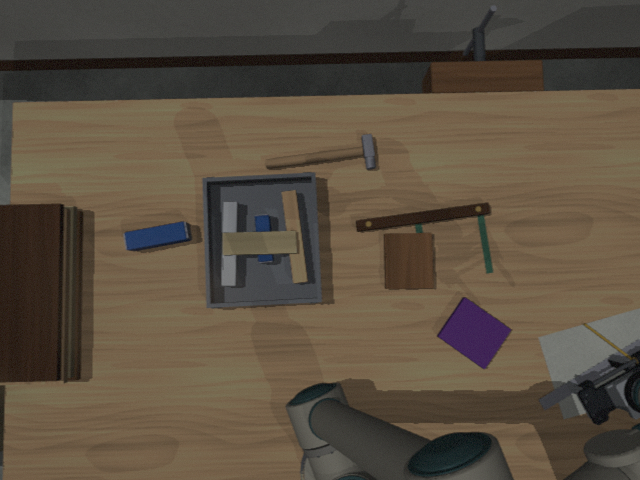

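View pics/side0.png

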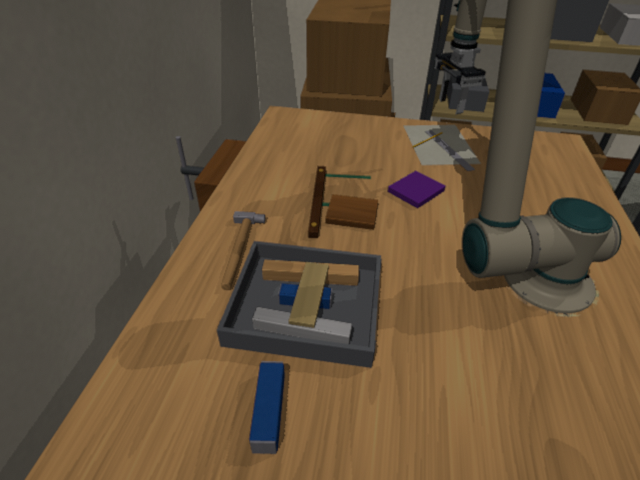

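Top view candidates:
- **Panel:** wooden at (410,261), purple look-alike at (474,332). I choose the wooden one.
- **Weight:** small blue bar in the crate at (264,240), longer blue bar outside at (157,236). I choose the one in the crate.
- **Fence and tapes:** fence (423,217), tapes (419,229) and (486,243).
- **In the crate:** scrap (260,243), batten (295,236), tube (230,244).
- **Hammer:** (322,155), on the far side.

```bash
cat > h.py <<'E'
import numpy as np, cv2
from workcell import sensors, optics
from scipy.spatial.transform import Rotation as R
def pose():
    s=sensors.sense(); T=np.eye(4); T[:3,:3]=R.from_euler('xyz',s['ee_rot']).as_matrix(); T[:3,3]=s['eef_pos']; return T
def cam(n):
    c=optics.calibration(n)
    T=pose()@c['tool_from_camera'] if n=='wrist' else c['cam_to_world']
    return optics.read_camera(n),(240/np.tan(np.radians(c['vfov']/2)),c['cx'],c['cy'],T)
def cast(px,z,C):
    f,cx,cy,T=C; px=np.atleast_2d(np.asarray(px,float))
    d=np.c_[(px[:,0]-cx)/f,(px[:,1]-cy)/f,np.ones(len(px))]@T[:3,:3].T
    o=T[:3,3]; return (o+d*((z-o[2])/d[:,2])[:,None])[:,:2]
def proj(P,C):
    f,cx,cy,T=C; q=(np.atleast_2d(P)-T[:3,3])@T[:3,:3]; return q[:,:2]/q[:,2:]*f+[cx,cy]
def mask(im,lo,hi,roi):
    m=cv2.inRange(cv2.cvtColor(im,cv2.COLOR_BGR2HSV),np.array(lo),np.array(hi)); k=np.zeros_like(m); x0,y0,x1,y1=roi; k[y0:y1,x0:x1]=m[y0:y1,x0:x1]; return k
def rects(m,z,C,amin=60):
    cs,_=cv2.findContours(m,cv2.RETR_EXTERNAL,cv2.CHAIN_APPROX_NONE); out=[]
    for c in sorted(cs,key=cv2.contourArea)[::-1]:
        if cv2.contourArea(c)<amin: break
        p=cast(c[:,0],z,C)*1000
        (a,b),(w,h),t=cv2.minAreaRect(p.astype(np.float32)); 
        if w<h: w,h,t=h,w,t+90
        t=(t+90)%180-90
        out.append((round(a,1),round(b,1),round(w,1),round(h,1),round(t,2),c[:,0].mean(0).round()))
    return out
E
python3 - <<'E'
from h import *
im=cv2.imread('pics/top0.png'); h=cv2.cvtColor(im,cv2.COLOR_BGR2HSV)
for n,(x,y) in dict(panel=(410,261),fence=(430,215),tape=(486,243),tape2=(419,230),bench=(350,280),blue=(264,222),blue2=(157,236),scrap=(250,243),batten=(297,260),alu=(229,265),alu2=(231,210),floor=(275,280),rim=(265,302),purple=(474,332),ham=(320,157)).items(): print(n,h[y-1:y+2,x-1:x+2].reshape(-1,3).mean(0).round())
z=cv2.resize(im[165:315,195:505],None,fx=2.5,fy=2.5,interpolation=cv2.INTER_CUBIC); cv2.imwrite('pics/crop1.png',z)
E
```

```text
panel [ 13. 122.  76.]
fence [ 12. 128.  40.]
tape [74. 95. 63.]
tape2 [ 77. 101.  63.]
bench [ 17.  93. 120.]
blue [109. 161.  92.]
blue2 [110. 158.  95.]
scrap [ 22.  74. 102.]
batten [ 18.  87. 121.]
alu [105.   6. 124.]
alu2 [107.  11. 118.]
floor [109.  16.  77.]
rim [114.  15.  74.]
purple [136. 144.  86.]
ham [15. 96. 94.]
```

View pics/crop1.png

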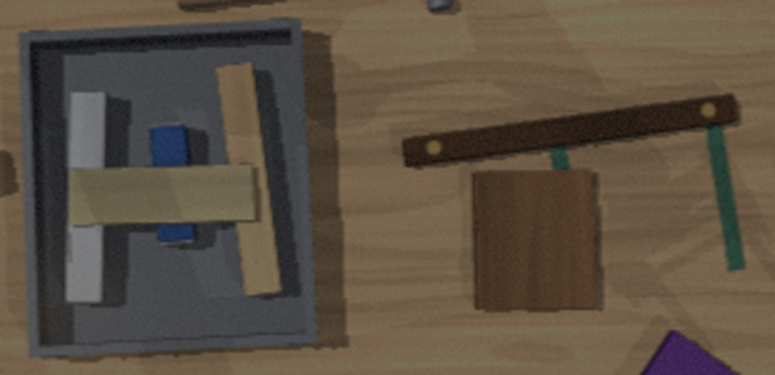

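The crop confirms my choices: the wooden panel at crop (537,240), and the short blue bar showing on both sides of the scrap at crop (168,140) and (178,235). Next I measure them.

Run:
```python
from h import *
im,C=cam('top')
A=dict(fence=((5,90,15),(20,255,55),(345,190,500,240),.024),
 panel=((5,105,56),(16,255,95),(375,228,445,300),.022),
 tape=((60,60,30),(95,255,110),(400,215,500,285),0.),
 blue=((100,100,40),(125,255,200),(240,200,285,275),.046),
 scrap=((19,50,80),(28,255,200),(215,225,302,262),.058),
 batten=((8,60,80),(19,255,200),(278,185,315,290),.046),
 alu=((0,0,100),(180,35,255),(215,195,242,292),.046),
 purple=((128,80,30),(150,255,200),(430,290,520,375),.022))
for n,(lo,hi,roi,z) in A.items():
    m=mask(im,lo,hi,roi)
    if n not in('tape','blue'): m=cv2.morphologyEx(m,cv2.MORPH_OPEN,np.ones((3,3)))
    for r in rects(m,z,C,25)[:3]: print(n,*r)
# crate rim corners by hand (crop px/2.5+offset), outer top z=.056
print(cast([[195+21/2.5,165+34/2.5],[195+300/2.5,165+20/2.5],[195+316/2.5,165+343/2.5],[195+31/2.5,165+356/2.5]],.056,C)*1000)
```

```text
fence 620.5 -191.4 306.7 28.7 -83.42 [415. 218.]
fence 640.0 -365.1 23.1 20.2 -2.77 [484. 209.]
panel 513.7 -166.9 138.0 121.9 -1.32 [408. 261.]
tape 553.6 -367.3 148.3 14.5 6.46 [485. 244.]
tape 597.0 -199.6 20.7 12.8 -2.18 [418. 228.]
blue 614.8 196.0 37.5 34.7 -0.83 [262. 223.]
blue 526.8 189.8 34.6 14.8 88.67 [265. 258.]
scrap 564.7 201.3 178.7 54.4 -90.0 [259. 242.]
batten 643.3 124.3 100.6 35.4 6.1 [290. 210.]
alu 630.6 276.3 75.2 32.2 -0.53 [229. 217.]
alu 499.3 279.8 73.6 31.9 -0.52 [229. 270.]
purple 331.4 -322.9 141.8 119.1 53.41 [474. 333.]
[[726.23948178 338.14950989]
 [734.01462537  62.01846379]
 [415.82038754  53.43117501]
 [409.80718093 329.72604285]]
```

```bash
cat >> h.py <<'E'
BY=np.radians(6.5); BAY=np.array([.5468,-.2874])
def b2w(xb,yb,bay=None,yaw=None):
    b=BAY if bay is None else bay; a=BY if yaw is None else yaw
    return b+xb*np.array([np.cos(a),np.sin(a)])+yb*np.array([-np.sin(a),np.cos(a)])
def w2b(p):
    d=np.asarray(p)-BAY; return np.array([d@[np.cos(BY),np.sin(BY)],d@[-np.sin(BY),np.cos(BY)]])
def plan(xyz,yaw):
    T=pose(); s=sensors.sense(); d=T[:3,:3].T@(np.asarray(xyz)-T[:3,3])*100
    t=-((np.degrees(yaw)-np.degrees(s['ee_rot'][2])+180)%360-180)
    print('t',round(s['time_s'],2),'tool cm',d.round(2),'turn',round(t,1),'gap',round(s['finger_gap'],3),'F',s['contact_force'].round(1),'eef',s['eef_pos'].round(4),'q6',s['joint_positions'][5].round(2))
E
for i in 1 2; do python3 -m crank '[[[3,-2,0],0,1],[[3,-2,0],0,1],[[3,-2,0],0,1],[[3,-2,0],0,1],[[3,-2,0],0,1]]'; done
python3 -m crank '[[[3,-2,0],0,1],[[3,-2,0],0,1],[[3,-2,0],0,1],[[2.5,-2,0],0,1]]'
for i in 1 2; do python3 -m crank '[[[0,0,0],-7,1],[[0,0,0],-7,1],[[0,0,0],-7,1],[[0,0,0],-7,1],[[0,0,0],-7,1]]'; done
python3 -m crank '[[[0,0,0],0,1],[[0,0,0],0,1]]'
python3 - <<'E'
from h import *
im,C=cam('wrist'); cv2.imwrite('pics/w1.png',im)
p=b2w(-.019,.215); plan([*p,.25],np.radians(96.5))
P=[[*b2w(0,0),0],[*b2w(.07,.24),.024],[*b2w(.07,-.1),.024],[.5137,-.1669,.022]]; print(proj(P,C).round())
E
```

```text
time_s: 0.62
eef_pos: [0.3481, -0.3552, 0.3025]
ee_rot: [-3.141, -0.0, 0.466]
contact_force: [1.3, 0.0, -0.4]
finger_gap: 1.0
gripper_force: 0.0
time_s: 1.03
eef_pos: [0.4371, -0.1982, 0.3027]
ee_rot: [3.141, -0.0, 0.467]
contact_force: [-0.1, -0.4, -0.5]
finger_gap: 0.997
gripper_force: 0.0
time_s: 1.37
eef_pos: [0.5044, -0.0747, 0.3026]
ee_rot: [3.141, -0.001, 0.467]
contact_force: [0.0, -0.5, 0.2]
finger_gap: 1.003
gripper_force: 0.0
time_s: 1.78
eef_pos: [0.5033, -0.0764, 0.3025]
ee_rot: [-3.141, 0.0, 1.084]
contact_force: [0.3, -0.2, -0.6]
finger_gap: 1.002
gripper_force: 0.0
time_s: 2.2
eef_pos: [0.5032, -0.0767, 0.3025]
ee_rot: [-3.141, -0.0, 1.695]
contact_force: [0.8, -0.2, 0.6]
finger_gap: 0.999
gripper_force: 0.0
time_s: 2.37
eef_pos: [0.5033, -0.0767, 0.3025]
ee_rot: [-3.141, -0.0, 1.685]
contact_force: [-0.6, -0.3, -0.3]
finger_gap: 0.996
gripper_force: 0.0
t 2.42 tool cm [0.07 0.04 5.26] turn 0.1 gap 1.002 F [ 0.1 -0.9  0.4] eef [ 0.5033 -0.0767  0.3026] q6 -0.4
[[339. 408.]
 [422. 189.]
 [404. 503.]
 [322. 310.]]
```

View pics/w1.png

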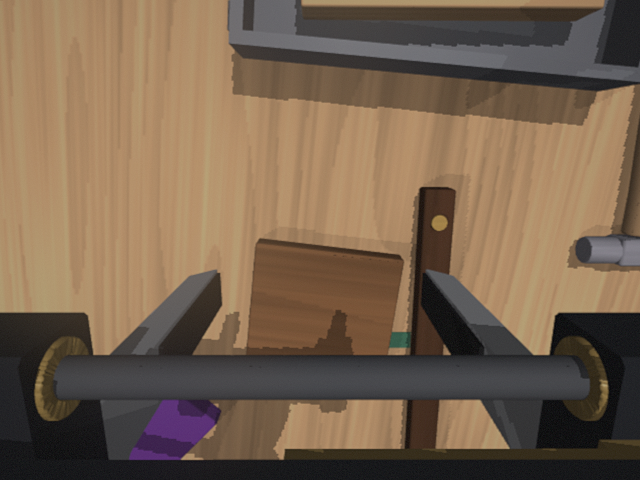

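The wrist view shows the panel's +y edge from (258,242) to (402,258). The fence end is at (420,188), against a prediction of (422,189) from the top view, so the bay estimate holds. I go down beside that edge and push along bay −y.

```bash
python3 -m crank '[[[0,0,4],0,1],[[0,0,4],0,1],[[0,0,4],0,1],[[0,0,4],0,1],[[0,0,3],0,1]]' >/dev/null
python3 -m crank '[[[0,0,0.9],0,1],[[0,0,0],0,1],[[0,0,0],0,1]]'
for i in 1 2 3; do python3 -m crank '[[[-1,0,0],0,1],[[-1,0,0],0,1],[[-1,0,0],0,1],[[-1,0,0],0,1]]' |grep -E 'eef|contact'; done
python3 -m crank '[[[-0.5,0,0],0,1],[[0,0,0],0,1],[[0,0,0],0,1]]' |grep -E 'eef|contact'
python3 - <<'E'
from h import *
im,C=cam('top'); cv2.imwrite('pics/t2.png',im)
m=cv2.morphologyEx(mask(im,(5,105,56),(16,255,95),(375,225,500,310)),cv2.MORPH_OPEN,np.ones((3,3)))
for r in rects(m,.022,C): print(r, w2b(np.array(r[:2])/1000)*1000)
im2,C2=cam('wrist'); 
cv2.imwrite('pics/t2c.png',np.hstack([cv2.resize(im[190:310,360:520],(640,480)),]))
p=b2w(-.019,.068); plan([*p,.1035],np.radians(96.5))
E
```

```text
time_s: 3.08
eef_pos: [0.5041, -0.077, 0.1043]
ee_rot: [3.141, 0.0, 1.688]
contact_force: [1.3, -0.9, -0.3]
finger_gap: 0.998
gripper_force: 0.0
eef_pos: [0.5086, -0.1174, 0.105]
contact_force: [-0.5, 3.9, 3.0]
eef_pos: [0.5129, -0.1573, 0.1038]
contact_force: [0.9, 4.3, 2.6]
eef_pos: [0.5174, -0.1968, 0.1036]
contact_force: [0.0, 2.8, 2.6]
eef_pos: [0.5182, -0.2018, 0.1035]
contact_force: [0.2, -0.5, 0.0]
t 4.43 tool cm [-2.1  -0.03  0.01] turn 0.3 gap 0.996 F [-0.   0.2  0.6] eef [ 0.5181 -0.2011  0.1036] q6 -0.61
```

View pics/t2c.png

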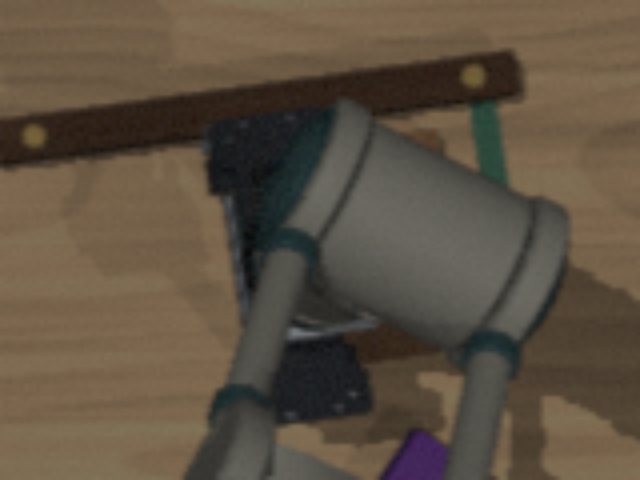

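Only the panel's right end shows past the arm, at (430,145) and (400,345), just left of the right tape at (490,140). I finish the push, then back off to see it clearly.

```bash
python3 -m crank '[[[-0.6,0,0],0,1],[[-0.6,0,0],0,1],[[-0.6,0,0],0,1],[[0,0,0],0,1],[[0,0,0],0,1]]'|grep -E 'eef|contact'
python3 -m crank '[[[1,0,0],0,1],[[1,0,0],0,1],[[0,0,-4],0,1],[[0,0,-4],0,1],[[0,0,-4],0,1]]' >/dev/null
python3 -m crank '[[[0,0,-4],0,1],[[-3,-3,0],0,1],[[-3,-3,0],0,1],[[-3,-3,0],0,1],[[0,0,-4],7,1]]' >/dev/null
python3 -m crank '[[[0,0,0],7,1],[[0,0,0],7,1],[[0,0,0],7,1],[[0,0,0],7,1],[[0,0,0],7,1]]' >/dev/null
python3 -m crank '[[[0,0,0],7,1],[[0,0,0],7,1],[[0,0,0],7,1],[[0,0,0],7,1],[[0,0,0],7,1]]' >/dev/null
python3 -m crank '[[[0,0,0],7,1],[[0,0,0],6.5,1],[[0,0,0],0,1],[[0,0,0],0,1]]' |grep -E 'eef|contact'
python3 - <<'E'
from h import *
im,C=cam('wrist'); cv2.imwrite('pics/w3.png',im)
m=cv2.morphologyEx(mask(im,(3,90,40),(16,255,140),(0,0,640,330)),cv2.MORPH_OPEN,np.ones((5,5)))
for r in rects(m,.022,C,300)[:3]: print(r, w2b(np.array(r[:2])/1000)*1000)
m=cv2.morphologyEx(mask(im,(60,60,30),(95,255,160),(0,0,640,330)),cv2.MORPH_OPEN,np.ones((3,3)))
for r in rects(m,0,C,100)[:3]: print('tape',r, w2b(np.array(r[:2])/1000)*1000)
plan([*b2w(-.11,0),.104],BY)
E
```

```text
eef_pos: [0.5205, -0.2196, 0.1037]
contact_force: [-0.2, 0.4, 0.0]
eef_pos: [0.4404, -0.296, 0.3036]
contact_force: [-0.5, -0.1, -0.6]
(535.0, -291.6, 140.4, 126.7, 6.41, array([329., 103.])) [-12.19960139  -2.83720387]
(399.3, -482.4, 252.0, 88.8, -83.59, array([510., 273.])) [-168.6264754  -177.04903783]
(613.9, -289.8, 113.1, 9.5, -83.6, array([338.,   7.])) [66.3969838 -9.9805081]
tape (553.9, -367.8, 147.3, 16.9, 6.4, array([414.,  94.])) [ -2.04717821 -80.68692001]
tape (542.9, -205.9, 129.9, 16.6, 6.38, array([235.,  87.])) [ 5.35113168 81.41759877]
t 6.9 tool cm [-0.33  0.33 19.97] turn -0.1 gap 0.997 F [ 0.1 -0.1 -0.3] eef [ 0.4404 -0.2962  0.3037] q6 0.74
```

View pics/w3.png

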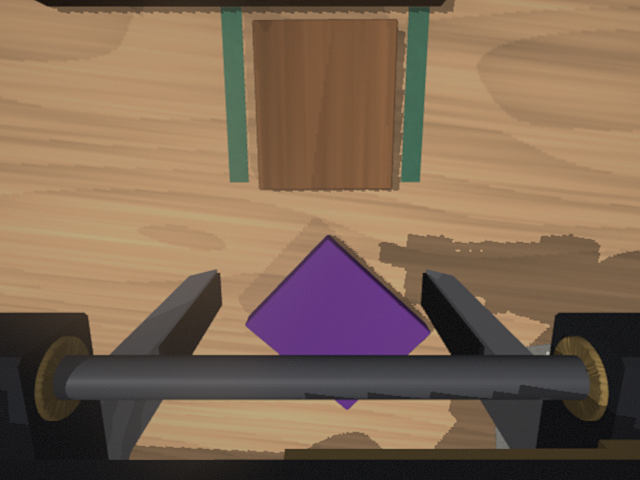

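The panel lies square (6.4°) and centred between the tapes: its face spans columns 253–397, the tape inner edges are at 243 and 409. It is about 12 mm short of the fence, and the purple look-alike's tip is at (328,237). I go down behind the −x edge and push it to the fence.

```bash
python3 -m crank '[[[0,0.3,4],0,0.4],[[0,0,4],0,0.4],[[0,0,4],0,0.4],[[0,0,4],0,0.4],[[0,0,3],0,0.4]]' >/dev/null
python3 -m crank '[[[0,0,0.9],0,0.4],[[0,0,0],0,0.4],[[0,0,0],0,0.4]]' | grep -E 'eef|gap|cont'
python3 -m crank '[[[1,0,0],0,0.4],[[0.7,0,0],0,0.4],[[0.4,0,0],0,0.4],[[0.4,0,0],0,0.4],[[0,0,0],0,0.4]]'| grep -E 'eef|cont'
python3 -m crank '[[[0.2,0,0],0,0.4],[[0,0,0],0,0.4]]'| grep -E 'eef|cont'
python3 -m crank '[[[0.2,0,0],0,0.4],[[0,0,0],0,0.4]]'| grep -E 'eef|cont'
python3 -c "
from h import *
plan([*b2w(-.078,0),.104],BY)"
```

```text
eef_pos: [0.4414, -0.3004, 0.1054]
contact_force: [0.4, -0.5, 1.6]
finger_gap: 0.7
eef_pos: [0.4669, -0.2975, 0.1056]
contact_force: [-0.2, -0.5, 0.6]
eef_pos: [0.4678, -0.297, 0.1049]
contact_force: [-1.9, -0.3, 0.8]
eef_pos: [0.4694, -0.2967, 0.1046]
contact_force: [-2.2, -0.6, 2.5]
t 8.32 tool cm [-0.01 -0.05  0.06] turn -0.3 gap 0.7 F [-2.2 -0.6  2.5] eef [ 0.4694 -0.2967  0.1046] q6 0.77
```

```bash
for i in 1 2 3; do python3 -m crank '[[[0.15,0,0],0,0.4],[[0,0,0],0,0.4]]'| grep -E 'eef|cont'; done
```

```text
eef_pos: [0.4708, -0.2966, 0.1046]
contact_force: [-2.9, -0.9, 3.1]
eef_pos: [0.471, -0.2965, 0.1046]
contact_force: [-7.5, -1.3, 4.1]
eef_pos: [0.4714, -0.2965, 0.1046]
contact_force: [-10.2, -3.0, 6.3]
```

The force rose to 10 N, so the panel is against the fence. I back off and check.

```bash
python3 -m crank '[[[-1,0,0],0,0.4],[[-2,0,0],0,0.4],[[0,0,-4],0,0.4],[[0,0,-4],0,0.4],[[0,0,-4],0,0.4]]' >/dev/null
python3 -m crank '[[[0,0,-4],0,0.4],[[0,0,-4],0,0.4],[[0,0,0],0,0.4],[[0,0,0],0,0.4]]' | grep -E 'eef|cont'
python3 - <<'E'
from h import *
im,C=cam('wrist'); cv2.imwrite('pics/w4.png',im)
m=cv2.morphologyEx(mask(im,(3,90,50),(16,255,140),(200,0,460,330)),cv2.MORPH_OPEN,np.ones((5,5)))
for r in rects(m,.022,C,300)[:2]: print(r, w2b(np.array(r[:2])/1000)*1000)
# panel -x edge and top-face sides on a row set
m=cv2.morphologyEx(mask(im,(60,60,30),(95,255,160),(0,0,640,330)),cv2.MORPH_OPEN,np.ones((3,3)))
for r in rects(m,0,C,100)[:3]: print('tape',r, w2b(np.array(r[:2])/1000)*1000)
cv2.imwrite('pics/w4c.png',im[0:300,150:510])
E
```

```text
eef_pos: [0.4457, -0.3003, 0.3074]
contact_force: [-0.7, 0.0, -0.9]
(548.6, -286.9, 140.2, 133.6, 6.26, array([321.,  94.])) [1.84503095 0.29302014]
(406.7, -407.0, 68.3, 61.4, 10.62, array([433., 263.])) [-152.73852135 -102.97142369]
tape (553.6, -367.8, 148.0, 16.7, 6.38, array([405., 100.])) [ -2.34524977 -80.65295905]
tape (541.5, -206.1, 132.0, 16.6, 6.33, array([228., 101.])) [ 3.93749044 81.3773689 ]
```

View pics/w4c.png

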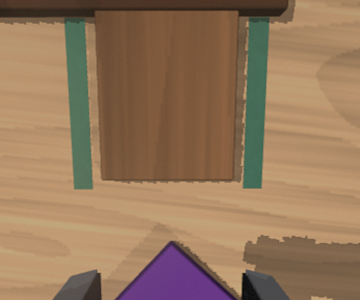

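The panel is flush with the fence: its top edge meets the fence at crop row 10. It is square to the marks and centred (face 99–237, tape inner edges 88 and 248). Now I go to the crate and measure from close by.

```bash
for i in 1 2; do python3 -m crank '[[[0.5,-3.8,0],0,1],[[0.5,-3.8,0],0,1],[[0.5,-3.8,0],0,1],[[0.5,-3.8,0],0,1],[[0.5,-3.8,0],0,1]]' >/dev/null; done
python3 -m crank '[[[0.5,-3.8,0],0,1],[[0.5,-3.8,0],0,1],[[0.5,-3.4,0],0,1],[[0,0,0],0,1],[[0,0,0],0,1]]' | grep -E 'eef'
python3 - <<'E'
from h import *
im,C=cam('wrist'); cv2.imwrite('pics/w5.png',im)
for n,lo,hi,z in (('scrap',(19,50,60),(30,255,220),.058),('blue',(100,100,30),(125,255,220),.046),('batten',(8,60,60),(19,255,240),.046),('alu',(0,0,110),(180,40,255),.046)):
    m=cv2.morphologyEx(mask(im,lo,hi,(100,0,640,345)),cv2.MORPH_OPEN,np.ones((5,5)))
    for r in rects(m,z,C,300)[:3]: print(n,r)
E
```

```text
eef_pos: [0.4545, 0.196, 0.3021]
scrap (565.1, 202.3, 179.2, 55.1, 89.97, array([327.,  78.]))
blue (609.5, 195.8, 34.8, 29.7, -83.6, array([344.,  20.]))
blue (529.0, 190.5, 34.0, 16.4, -83.6, array([338., 132.]))
batten (502.7, 12.0, 288.1, 151.4, 16.98, array([576., 160.]))
batten (476.1, 244.5, 313.7, 284.0, -83.6, array([210., 231.]))
batten (549.6, 117.4, 166.6, 42.1, 6.17, array([437., 104.]))
alu (483.4, 214.7, 167.3, 106.3, 88.85, array([294., 180.]))
alu (510.5, 253.9, 202.3, 171.8, 1.84, array([201., 181.]))
alu (544.5, 57.3, 191.4, 10.0, 1.5, array([506., 122.]))
```

View pics/w5.png

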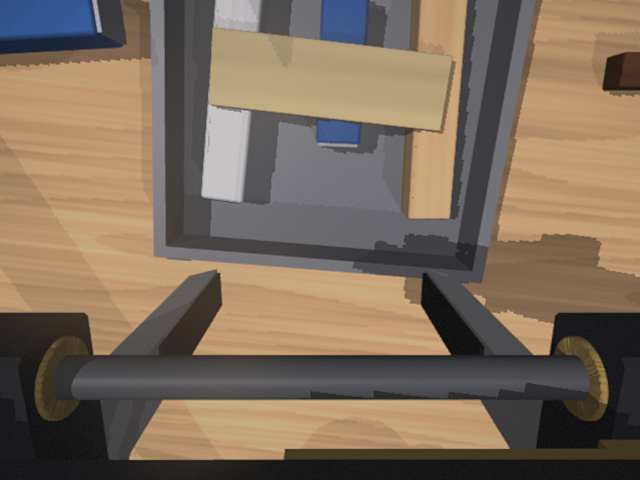

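The scrap is at (327,78) px, world (565,202) mm with its length along world y. That agrees with the top view. Blue shows above it at (344,20) and below at (338,132). I turn, then grasp the scrap across its width.

```bash
python3 -m crank '[[[3.7,0.2,0],0,1],[[3.7,0.2,0],0,1],[[3.7,0.2,0],0,1],[[0,0,0],-7,1],[[0,0,0],-7,1]]'  >/dev/null
for i in 1 2; do python3 -m crank '[[[0,0,0],-7,1],[[0,0,0],-7,1],[[0,0,0],-7,1],[[0,0,0],-7,1],[[0,0,0],-7,1]]' >/dev/null; done
python3 -m crank '[[[0,0,4],0,1],[[0,0,4],0,1],[[0,0,4],0,1],[[0,0,0],0,1],[[0,0,0],0,1]]' | grep -E 'eef'
python3 -c "
from h import *
plan([.565,.202,.147],np.pi/2)"
```

```text
eef_pos: [0.5652, 0.1987, 0.1825]
t 12.58 tool cm [ 0.34 -0.    3.55] turn 0.1 gap 1.002 F [ 0.4  0.  -0.4] eef [0.5652 0.1987 0.1825] q6 0.22
```

```bash
python3 -m crank '[[[0.3,0,2],0,1],[[0,0,1.5],0,1],[[0,0,0],0,1]]' 8 | grep -E 'eef|cont'
python3 -m crank '[[[0,0,0],0,0],[[0,0,0],0,0],[[0,0,0],0,0],[[0,0,0],0,0],[[0,0,0],0,0]]' 8
python3 -m crank '[[[0,0,0],0,0],[[0,0,0],0,0],[[0,0,0],0,0],[[0,0,0],0,0]]' 8
```

```text
eef_pos: [0.5668, 0.2029, 0.1499]
contact_force: [0.2, 0.3, -0.8]
time_s: 13.25
eef_pos: [0.567, 0.2037, 0.1507]
ee_rot: [3.14, -0.0, 1.575]
contact_force: [0.0, 0.8, -0.1]
finger_gap: 0.681
gripper_force: 0.0
time_s: 13.58
eef_pos: [0.5666, 0.2037, 0.1501]
ee_rot: [3.141, 0.0, 1.575]
contact_force: [-1.2, -0.5, 3.8]
finger_gap: 0.583
gripper_force: 8.0
```

```bash
python3 -m crank '[[[0,-1,-0.1],0,0],[[0,-2,0],0,0],[[0,-2,0],0,0],[[-0.1,-2,0],0,0],[[-0.1,-1,0],0,0]]' | grep -E 'eef|cont|gap|ipper'
python3 -m crank '[[[0,-1,0],0,0],[[0,0,0.1],0,0],[[0,0,0],0,0]]' | grep -E 'eef|cont|gap|ipper'
python3 -m crank '[[[0,0,0],0,0.5],[[0,0,0],0,0.5],[[0,0,0],0,0.5],[[0,0,0],0,0.5],[[0,0,0],0,0.5]]' | grep -E 'eef|cont|gap|ipper'
python3 -m crank '[[[0,0,-4],0,1],[[0,0,-4],0,1],[[0,0,-4],0,1],[[0,0,-4],7,1],[[0,0,0],7,1]]' >/dev/null
for i in 1 2; do python3 -m crank '[[[0,0,0],7,1],[[0,0,0],7,1],[[0,0,0],7,1],[[0,0,0],7,1],[[0,0,0],7,1]]' >/dev/null; done
python3 -m crank '[[[-2,0,0],0,1],[[0,0,0],0,1],[[0,0,0],0,1]]' | grep -E 'eef'
python3 - <<'E'
from h import *
im,C=cam('wrist'); cv2.imwrite('pics/w6.png',im)
for n,lo,hi,z in (('scrap',(19,50,60),(30,255,220),.058),('blue',(100,100,30),(125,255,220),.046)):
    m=cv2.morphologyEx(mask(im,lo,hi,(100,0,640,345)),cv2.MORPH_OPEN,np.ones((5,5)))
    for r in rects(m,z,C,300)[:3]: print(n,r)
E
```

```text
eef_pos: [0.4835, 0.2011, 0.1503]
contact_force: [-0.5, 0.4, -1.0]
finger_gap: 0.586
gripper_force: 8.0
eef_pos: [0.4752, 0.2012, 0.1499]
contact_force: [-2.2, -0.7, 3.0]
finger_gap: 0.58
gripper_force: 8.0
eef_pos: [0.477, 0.2012, 0.1495]
contact_force: [-0.1, 0.2, -0.4]
finger_gap: 0.748
gripper_force: 0.0
eef_pos: [0.4565, 0.1991, 0.3097]
scrap (475.6, 200.0, 179.5, 55.1, -89.88, array([319., 199.]))
blue (575.8, 193.8, 110.7, 35.0, 3.91, array([344.,  72.]))
```

View pics/w6.png

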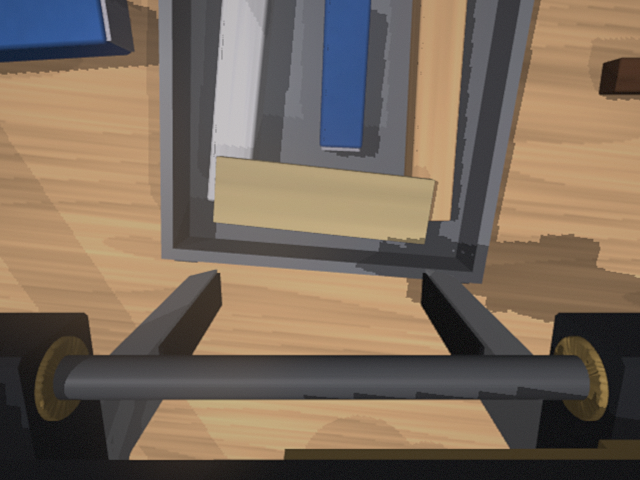

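The scrap now lies at world (476,200) mm across the tube and batten, clear of the weight's near end at (341,149) px. The weight's yaw is 3.9°.

Run:
```python
from h import *
c=optics.calibration('wrist'); C=(240/np.tan(np.radians(c['vfov']/2)),c['cx'],c['cy'],pose()@c['tool_from_camera'])
e=cast([[341,148]],.046,C)[0]; a=np.radians(3.9); print(e, e+.06*np.array([np.cos(a),np.sin(a)]))
im=cv2.imread('pics/top0.png')
C=(240/np.tan(np.radians(optics.calibration('top')['vfov']/2)),optics.calibration('top')['cx'],optics.calibration('top')['cy'],optics.calibration('top')['cam_to_world'])
print(cast([[264.2,238.4],[262.5,214.6],[265.8,262.2]],.046,C))
plan([.576,.194,.20],a)
```

```text
[0.52025684 0.18938202] [0.5801179  0.19346294]
[[0.57526316 0.1910848 ]
 [0.63456707 0.19448525]
 [0.51641519 0.18795596]]
t 16.22 tool cm [11.75  1.81 10.99] turn 2.4 gap 1.001 F [ 0.2 -0.6  0.3] eef [0.4571 0.1992 0.3098] q6 1.73
```

```bash
python3 -m crank '[[[3,0.5,2],1.2,0.35],[[3,0.5,2],1.2,0.35],[[3,0.5,2],0,0.35],[[2.9,0.4,2],0,0.35],[[0,0,2],0,0.35]]' 40 >/dev/null
python3 -m crank '[[[0,0,0],0,0.35],[[0,0,0],0,0.35],[[0,0,0],0,0.35]]'  >/dev/null
python3 -c "
from h import *
plan([.577,.1935,.113],np.radians(3.9))"
```

```text
t 16.88 tool cm [ 0.01 -0.33  9.74] turn -0.0 gap 0.676 F [-0.   0.4  0.1] eef [0.577  0.1902 0.2104] q6 1.71
```

```bash
python3 -m crank '[[[0,-0.3,3],0,0.35],[[0,0,3],0,0.35],[[0,0,2.5],0,0.35],[[0,0,1.2],0,0.35],[[0,0,0],0,0.35]]' | grep -E 'eef|cont|gap'
python3 -m crank '[[[0,0,0],0,0.35],[[0,0,0],0,-0.6],[[0,0,0],0,-0.6],[[0,0,0],0,-0.6],[[0,0,0],0,-0.6]]' 40| grep -E 'eef|cont|gap|ipper'
python3 -m crank '[[[0,0,0],0,-0.6],[[0,0,0],0,-0.6],[[0,0,0],0,-0.6],[[0,0,0],0,-0.6],[[0,0,0],0,-0.6]]' | grep -E 'eef|cont|gap|ipper'
```

```text
eef_pos: [0.5751, 0.1931, 0.1116]
contact_force: [-0.3, -0.1, -0.7]
finger_gap: 0.671
eef_pos: [0.5771, 0.1932, 0.1139]
contact_force: [1.0, -0.2, 0.1]
finger_gap: 0.425
gripper_force: 0.0
eef_pos: [0.577, 0.1933, 0.1136]
contact_force: [-0.8, 0.9, 5.6]
finger_gap: 0.378
gripper_force: 40.0
```

```bash
python3 -m crank '[[[0,0,-1],0,-0.6],[[0,0,-2],0,-0.6],[[0,0,-3],0,-0.6],[[0,0,-3],0,-0.6],[[0,0,-3],0,-0.6]]' | grep -E 'eef|cont|gap|ipper'
python3 -m crank '[[[0,0,-2],0,-0.6],[[0,0,-1],0,-0.6],[[0,0,0],0,-0.6],[[0,0,0],0,-0.6]]' | grep -E 'eef|cont|gap|ipper|torq'
python3 -c "
from h import *
im,C=cam('top'); cv2.imwrite('pics/t7.png',cv2.resize(im[165:315,195:505],None,fx=2,fy=2))
print(sensors.sense()['ft_torque'])
plan([.548,-.287,.24],BY)"
```

```text
eef_pos: [0.5754, 0.1925, 0.2323]
contact_force: [0.7, 0.7, -5.8]
finger_gap: 0.38
gripper_force: 40.0
eef_pos: [0.5759, 0.1928, 0.2614]
contact_force: [-0.7, 0.8, -6.6]
finger_gap: 0.38
gripper_force: 40.0
[ 0.06367562  0.03910547 -0.03962665]
t 18.93 tool cm [-5.95 47.67  2.12] turn -2.7 gap 0.378 F [-0.5 -0.7 -6.2] eef [0.5754 0.1927 0.2605] q6 1.71
```

View pics/t7.png

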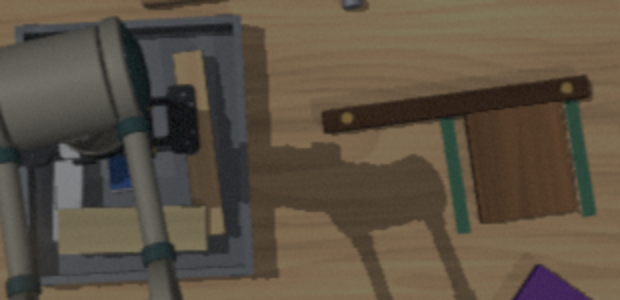

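The panel sits between the tapes against the fence at (525,160). The weight is in the hand, and the scrap, tube and batten are still in the crate. I carry it to the panel.

```bash
python3 -m crank '[[[-0.4,1,0],-1.3,-0.6],[[-0.4,2,0],-1.4,-0.6],[[-0.4,3,0],0,-0.6],[[-0.4,3.2,0],0,-0.6],[[-0.4,3.2,0],0,-0.6]]' >/dev/null
for i in 1 ; do python3 -m crank '[[[-0.4,3.2,0],0,-0.6],[[-0.4,3.2,0],0,-0.6],[[-0.4,3.2,0],0,-0.6],[[-0.4,3.2,0],0,-0.6],[[-0.4,3.2,0],0,-0.6]]' >/dev/null; done
python3 -m crank '[[[-0.4,3.2,0],0,-0.6],[[-0.4,3.2,0],0,-0.6],[[-0.4,3.2,0],0,-0.6],[[0,3,0],0,-0.6],[[0,2.5,0],0,-0.6]]' >/dev/null
python3 -m crank '[[[0,1.5,0],0,-0.6],[[0,0.6,0],0,-0.6],[[0,0,0],0,-0.6],[[0,0,0],0,-0.6]]' | grep -E 'eef|cont|gap|ipper'
python3 -c "
from h import *
plan([.548,-.287,.132],BY)"
```

```text
eef_pos: [0.5755, -0.2644, 0.2616]
contact_force: [-0.3, 0.3, -5.0]
finger_gap: 0.378
gripper_force: 40.0
t 20.52 tool cm [-2.97  1.97 12.95] turn 0.1 gap 0.378 F [-0.3  0.3 -5. ] eef [ 0.5755 -0.2644  0.2616] q6 0.92
```

```bash
python3 -m crank '[[[-1.5,1,1],0,-0.6],[[-1.5,1,3],0,-0.6],[[0,0,3],0,-0.6],[[0,0,3],0,-0.6],[[0,0,1.5],0,-0.6]]' >/dev/null
python3 -m crank '[[[0,0,1],0,-0.6],[[0,0,0.4],0,-0.6],[[0,0,0],0,-0.6],[[0,0,0],0,-0.6]]' | grep -E 'eef|cont|gap|ipper'
python3 -c "
from h import *
plan([.548,-.287,.1256],BY)"
python3 -m crank '[[[0,0,0.15],0,-0.6],[[0,0,0.15],0,-0.6],[[0,0,0],0,-0.6]]' | grep -E 'eef|cont'
```

```text
eef_pos: [0.5493, -0.2888, 0.1349]
contact_force: [0.3, -0.4, -5.7]
finger_gap: 0.379
gripper_force: 40.0
t 21.27 tool cm [-0.11 -0.19  0.93] turn 0.1 gap 0.379 F [ 0.3 -0.4 -5.7] eef [ 0.5493 -0.2888  0.1349] q6 0.86
eef_pos: [0.5487, -0.2892, 0.1314]
contact_force: [-0.0, -0.4, -6.1]
```

```bash
for i in 1 2 3 4 5; do python3 -m crank '[[[0,0,0.1],0,-0.6],[[0,0,0],0,-0.6]]' | grep -E 'eef|cont' | tr '\n' ' '; echo; done
```

```text
eef_pos: [0.5484, -0.2891, 0.1299] contact_force: [0.3, -0.4, -5.9] 
eef_pos: [0.5483, -0.2891, 0.1286] contact_force: [-0.3, -0.3, -5.2] 
eef_pos: [0.5483, -0.289, 0.1275] contact_force: [0.4, 0.3, -6.6] 
eef_pos: [0.5483, -0.289, 0.1264] contact_force: [0.0, 0.8, -6.6] 
eef_pos: [0.5485, -0.2891, 0.1257] contact_force: [0.3, -0.5, -6.1]
```

```bash
for i in 1 2 3; do python3 -m crank '[[[0,0,0.08],0,-0.6],[[0,0,0],0,-0.6]]' | grep -E 'eef|cont' | tr '\n' ' '; echo; done
```

```text
eef_pos: [0.5485, -0.2891, 0.1256] contact_force: [-1.4, 0.2, -0.3] 
eef_pos: [0.5485, -0.2891, 0.1256] contact_force: [-3.1, 1.2, 4.6] 
eef_pos: [0.5485, -0.2891, 0.1256] contact_force: [-3.9, 2.0, 8.8]
```

The weight rests on the panel. I ease off the pressure, open, and rise.

```bash
python3 -m crank '[[[0,0,-0.15],0,-0.6],[[0,0,0],0,-0.6]]' 10 | grep -E 'eef|cont'
python3 -m crank '[[[0,0,0],0,-0.1],[[0,0,0],0,0],[[0,0,0],0,0.1],[[0,0,0],0,0.1],[[0,0,0],0,0.1]]' | grep -E 'eef|cont|gap'
python3 -m crank '[[[0,0,-0.5],0,0.1],[[0,0,-1],0,0.1],[[0,0,-2],0,0.1],[[0,0,-4],0,0.1],[[0,0,-4],0,0.1]]' | grep -E 'eef|cont|gap'
python3 -m crank '[[[0,0,-4],0,0.1],[[-4,0,-2],0,0.1],[[-4,0,0],0,0.1],[[-3,0,0],0,0.1],[[0,0,0],0,0.1]]' | grep -E 'eef|cont|gap'
python3 -m crank '[[[0,0,0],0,0.1],[[0,0,0],0,0.1]]' >/dev/null
python3 - <<'E'
from h import *
im,C=cam('wrist'); cv2.imwrite('pics/w8.png',im)
for n,lo,hi,z in (('panel',(3,90,50),(16,255,140),.022),('blue',(100,100,30),(125,255,220),.058),('tape',(60,60,30),(95,255,160),0)):
    m=cv2.morphologyEx(mask(im,lo,hi,(200,0,460,330)),cv2.MORPH_CLOSE if n=='panel' else cv2.MORPH_OPEN,np.ones((5,5)))
    for r in rects(m,z,C,300)[:2]: print(n,r,w2b(np.array(r[:2])/1000)*1000)
im,C=cam('top'); print(rects(cv2.morphologyEx(mask(im,(19,50,80),(28,255,200),(205,180,315,300)),cv2.MORPH_OPEN,np.ones((3,3))),.058,C)[:1])
E
```

```text
eef_pos: [0.5487, -0.2892, 0.1256]
contact_force: [-0.8, 0.4, 4.0]
eef_pos: [0.5486, -0.2891, 0.1247]
contact_force: [0.6, -0.5, 0.9]
finger_gap: 0.55
eef_pos: [0.5477, -0.2886, 0.2406]
contact_force: [0.5, 0.8, 0.3]
finger_gap: 0.55
eef_pos: [0.4371, -0.3009, 0.3003]
contact_force: [0.2, -0.4, -0.4]
finger_gap: 0.551
panel (546.5, -273.3, 161.9, 141.4, -83.52, array([312.,  84.])) [ 1.29809376 14.04332413]
panel (403.2, -407.6, 72.1, 55.3, 10.97, array([433., 267.])) [-156.28394477 -103.17135556]
blue (548.8, -289.2, 113.0, 34.7, 6.51, array([320.,  83.])) [ 1.78337793 -2.01483577]
tape (553.8, -367.9, 147.8, 16.9, 6.49, array([409.,  96.])) [ -2.15785572 -80.77495688]
tape (542.2, -206.0, 129.7, 16.7, 6.35, array([227.,  89.])) [ 4.64431106 81.39748384]
[(474.4, 199.9, 178.1, 54.3, -89.84, array([261., 280.]))]
```

View pics/w8.png

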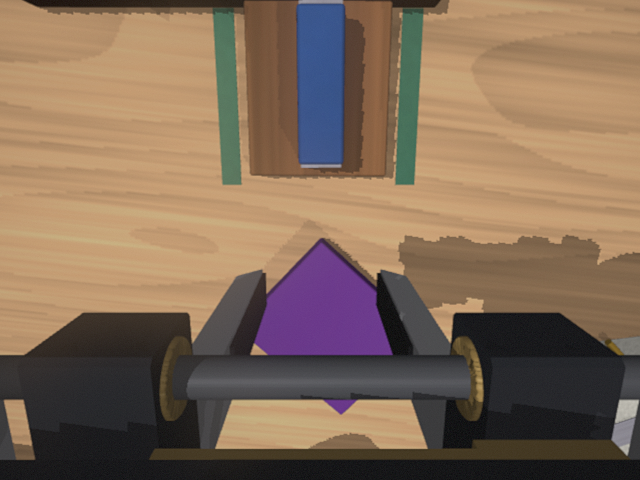

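The blue weight lies flat on the panel at (320,83), about 2–3 mm from the middle. The panel is still against the fence and centred: face 248–391, tape inner edges 240 and 398. The hand is clear, so I hand in.

```bash
python3 -c "
from workcell import workorder; print(workorder.job_done())"
```

```text
the job is handed in; nothing more can be done
None
```

I handed the job in, and no verdict came back: the last pictures show the panel flush with the fence and centred between the tapes, the blue weight flat about 3 mm from its middle, the offcuts in the crate, and the hammer was not approached.

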